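# Find the radius leaf that fits a clamped bead moulding and run it along

### The job

Find by touch which of the three radius leaves fits the rounded bead of the moulding clamped between the stops, sitting down on it with no gap and no rocking. Run that leaf along the bead in light contact from near the plain end stop, past the middle, to near the screw stop, and leave it sitting upright on the bead, with the other two leaves standing upright in the groove of their rack. Press only lightly, a few newtons, as the soft wood dents, and leave the gouge, sharpening stone and wax jar where they are.

Things in the scene. Friction and masses are not known exactly. Their poses are not given: they have to be found in the camera images.
- board: fixed holding board, 20 mm thick, 300 mm along y. Origin: on the bench under the middle of the clamped moulding. x across the bead, away from the robot; y along it to the plain stop; z up. Two spare mouldings lie on it parallel behind, at x +98 and +183 mm: not part of the job.
- bead_mid (a point): middle of the clamped bead's axis, 54 mm above the bench; axes as the board's. The moulding is 190 mm long (y -95 to +95 mm): a plinth 76 mm wide, its flat shoulders level with this axis, with a half-round bead along it, radius 15, 20 or 25 mm, unmarked and changing from start to start. A leaf that fits has its origin on this axis.
- plain_stop (a point): middle of the top of the plain wooden stop block at the +y end of the clamped moulding: 70 mm wide, 28 mm along y, top 48 mm above the bench (lower than the shoulders)
- screw_stop (a point): middle of the top of the block that carries the steel clamping screw at the -y end of the clamped moulding: 70 mm wide, 24 mm along y, top 50 mm above the bench; the screw and its cross handle stick out behind it to 50 mm from here
- leaf15: plywood radius leaf, 15 mm, 12 mm thick, upright: hollow arc of radius 15 between two horns at its foot (42 mm over the horns), neck 30 mm wide, round head of radius 15. Origin: centre of the hollow arc, mid-thickness; x width, y thickness, z up. Horn tips at z +7.9 mm, crown of the hollow +15, top of the head +64. About 45 g. Pinch its flat faces from above.
- leaf20: plywood radius leaf, 20 mm, 12 mm thick, upright: hollow arc of radius 20 between two horns at its foot (51 mm over the horns), neck 40 mm wide, round head of radius 20. Origin: centre of the hollow arc, mid-thickness; x width, y thickness, z up. Horn tips at z +10.6 mm, crown of the hollow +20, top of the head +74. About 50 g. Pinch its flat faces from above.
- leaf25: plywood radius leaf, 25 mm, 12 mm thick, upright: hollow arc of radius 25 between two horns at its foot (59 mm over the horns), neck 50 mm wide, round head of radius 25. Origin: centre of the hollow arc, mid-thickness; x width, y thickness, z up. Horn tips at z +13.2 mm, crown of the hollow +25, top of the head +84. About 55 g. Pinch its flat faces from above.
- rack: grooved wooden batten lying on the bench, 250 mm long (x), 60 mm wide (y), 30 mm high; origin on the bench under its middle. One groove runs along x over the middle of its top: 15 mm wide with chamfered lips, floor 16 mm above the bench. The leaves stand in it on their horn tips in a row, at x about -76, 0, +76 mm in any order.
- moulding_a: one of three lengths of moulding that look alike but for the bead: plinth 76 mm wide and 34 mm high with a half-round bead, 190 mm long along y; origin under its middle, on the board's top. Its bead radius (15, 20 or 25 mm, each once) is not marked. The one at x 0 of the board is clamped; the other two lie behind, not part of the job.
- moulding_b: one of three lengths of moulding that look alike but for the bead: plinth 76 mm wide and 34 mm high with a half-round bead, 190 mm long along y; origin under its middle, on the board's top. Its bead radius (15, 20 or 25 mm, each once) is not marked. The one at x 0 of the board is clamped; the other two lie behind, not part of the job.
- moulding_c: one of three lengths of moulding that look alike but for the bead: plinth 76 mm wide and 34 mm high with a half-round bead, 190 mm long along y; origin under its middle, on the board's top. Its bead radius (15, 20 or 25 mm, each once) is not marked. The one at x 0 of the board is clamped; the other two lie behind, not part of the job.
- gouge: carving gouge lying on the bench beside the rack, 240 mm long with an octagonal wooden handle 28 mm thick: leave alone
- stone: sharpening stone in its wooden box lying on the bench beyond the rack, 150 x 65 x 35 mm: leave alone
- wax: small glass jar, 68 mm across, 45 mm tall, on the bench beside the rack: leave alone
Mind the look-alikes: they are no part of the job. Leave any green look-alike of the leaf25 alone. Leave any yellow look-alike of the leaf20 alone.

How it is judged:
On the way, in this order (a step that is already met when the one before it is completed fails the run):
1. the fitting leaf is seated on the clamped bead near the plain end stop (more than 40 mm from the middle), in contact (((x of leaf15 in the frame of bead_mid between -0.0025 and 0.0025 m and z of leaf15 in the frame of bead_mid between -0.0025 and 0.0025 m and y of leaf15 in the frame of bead_mid between 0.04 and 0.095 m and (contact force between leaf15 and moulding_a above 0.15 N or contact force between leaf15 and moulding_b above 0.15 N or contact force between leaf15 and moulding_c above 0.15 N)) or (x of leaf20 in the frame of bead_mid between -0.0025 and 0.0025 m and z of leaf20 in the frame of bead_mid between -0.0025 and 0.0025 m and y of leaf20 in the frame of bead_mid between 0.04 and 0.095 m and (contact force between leaf20 and moulding_a above 0.15 N or contact force between leaf20 and moulding_b above 0.15 N or contact force between leaf20 and moulding_c above 0.15 N)) or (x of leaf25 in the frame of bead_mid between -0.0025 and 0.0025 m and z of leaf25 in the frame of bead_mid between -0.0025 and 0.0025 m and y of leaf25 in the frame of bead_mid between 0.04 and 0.095 m and (contact force between leaf25 and moulding_a above 0.15 N or contact force between leaf25 and moulding_b above 0.15 N or contact force between leaf25 and moulding_c above 0.15 N)))), for 0.2 s.
2. still seated and in contact, it passes the middle of the bead (((x of leaf15 in the frame of bead_mid between -0.0025 and 0.0025 m and z of leaf15 in the frame of bead_mid between -0.0025 and 0.0025 m and y of leaf15 in the frame of bead_mid between -0.012 and 0.012 m and (contact force between leaf15 and moulding_a above 0.15 N or contact force between leaf15 and moulding_b above 0.15 N or contact force between leaf15 and moulding_c above 0.15 N)) or (x of leaf20 in the frame of bead_mid between -0.0025 and 0.0025 m and z of leaf20 in the frame of bead_mid between -0.0025 and 0.0025 m and y of leaf20 in the frame of bead_mid between -0.012 and 0.012 m and (contact force between leaf20 and moulding_a above 0.15 N or contact force between leaf20 and moulding_b above 0.15 N or contact force between leaf20 and moulding_c above 0.15 N)) or (x of leaf25 in the frame of bead_mid between -0.0025 and 0.0025 m and z of leaf25 in the frame of bead_mid between -0.0025 and 0.0025 m and y of leaf25 in the frame of bead_mid between -0.012 and 0.012 m and (contact force between leaf25 and moulding_a above 0.15 N or contact force between leaf25 and moulding_b above 0.15 N or contact force between leaf25 and moulding_c above 0.15 N)))), for 0.1 s.
3. still seated and in contact, it reaches the screw end (more than 40 mm from the middle) (((x of leaf15 in the frame of bead_mid between -0.0025 and 0.0025 m and z of leaf15 in the frame of bead_mid between -0.0025 and 0.0025 m and y of leaf15 in the frame of bead_mid between -0.095 and -0.04 m and (contact force between leaf15 and moulding_a above 0.15 N or contact force between leaf15 and moulding_b above 0.15 N or contact force between leaf15 and moulding_c above 0.15 N)) or (x of leaf20 in the frame of bead_mid between -0.0025 and 0.0025 m and z of leaf20 in the frame of bead_mid between -0.0025 and 0.0025 m and y of leaf20 in the frame of bead_mid between -0.095 and -0.04 m and (contact force between leaf20 and moulding_a above 0.15 N or contact force between leaf20 and moulding_b above 0.15 N or contact force between leaf20 and moulding_c above 0.15 N)) or (x of leaf25 in the frame of bead_mid between -0.0025 and 0.0025 m and z of leaf25 in the frame of bead_mid between -0.0025 and 0.0025 m and y of leaf25 in the frame of bead_mid between -0.095 and -0.04 m and (contact force between leaf25 and moulding_a above 0.15 N or contact force between leaf25 and moulding_b above 0.15 N or contact force between leaf25 and moulding_c above 0.15 N)))), for 0.2 s.
At the end, for the whole second after the job is handed in: the fitting leaf stands released on the clamped bead, touching it, its arc centre within 2.5 mm of the bead's axis sideways and in height, upright within 0.15 rad, at rest; the other two leaves stand upright (within 0.25 rad) in the rack's groove with their horns on its floor (within 5 mm) (((x of leaf15 in the frame of bead_mid between -0.0025 and 0.0025 m and z of leaf15 in the frame of bead_mid between -0.0025 and 0.0025 m and y of leaf15 in the frame of bead_mid between -0.095 and 0.095 m and angle between leaf15's own z axis and vertical below 0.15 rad and linear speed of leaf15 below 0.02 m/s and (contact force between leaf15 and moulding_a above 0.15 N or contact force between leaf15 and moulding_b above 0.15 N or contact force between leaf15 and moulding_c above 0.15 N) and y of leaf20 in the frame of rack between -0.008 and 0.008 m and x of leaf20 in the frame of rack between -0.125 and 0.125 m and z of leaf20 in the frame of rack between 0.000401615 and 0.0104016 m and angle between each of leaf20, leaf25's own z axis and vertical below 0.25 rad and y of leaf25 in the frame of rack between -0.008 and 0.008 m and x of leaf25 in the frame of rack between -0.125 and 0.125 m and z of leaf25 in the frame of rack between -0.00224798 and 0.00775202 m) or (x of leaf20 in the frame of bead_mid between -0.0025 and 0.0025 m and z of leaf20 in the frame of bead_mid between -0.0025 and 0.0025 m and y of leaf20 in the frame of bead_mid between -0.095 and 0.095 m and angle between leaf20's own z axis and vertical below 0.15 rad and linear speed of leaf20 below 0.02 m/s and (contact force between leaf20 and moulding_a above 0.15 N or contact force between leaf20 and moulding_b above 0.15 N or contact force between leaf20 and moulding_c above 0.15 N) and y of leaf15 in the frame of rack between -0.008 and 0.008 m and x of leaf15 in the frame of rack between -0.125 and 0.125 m and z of leaf15 in the frame of rack between 0.00305121 and 0.0130512 m and angle between each of leaf15, leaf25's own z axis and vertical below 0.25 rad and y of leaf25 in the frame of rack between -0.008 and 0.008 m and x of leaf25 in the frame of rack between -0.125 and 0.125 m and z of leaf25 in the frame of rack between -0.00224798 and 0.00775202 m) or (x of leaf25 in the frame of bead_mid between -0.0025 and 0.0025 m and z of leaf25 in the frame of bead_mid between -0.0025 and 0.0025 m and y of leaf25 in the frame of bead_mid between -0.095 and 0.095 m and angle between leaf25's own z axis and vertical below 0.15 rad and linear speed of leaf25 below 0.02 m/s and (contact force between leaf25 and moulding_a above 0.15 N or contact force between leaf25 and moulding_b above 0.15 N or contact force between leaf25 and moulding_c above 0.15 N) and y of leaf15 in the frame of rack between -0.008 and 0.008 m and x of leaf15 in the frame of rack between -0.125 and 0.125 m and z of leaf15 in the frame of rack between 0.00305121 and 0.0130512 m and angle between each of leaf15, leaf20's own z axis and vertical below 0.25 rad and y of leaf20 in the frame of rack between -0.008 and 0.008 m and x of leaf20 in the frame of rack between -0.125 and 0.125 m and z of leaf20 in the frame of rack between 0.000401615 and 0.0104016 m))).
It fails at once if a leaf is pressed on a moulding with more than 40 N (contact force between any of leaf15, leaf20, leaf25 and moulding_a above 40 N or contact force between any of leaf15, leaf20, leaf25 and moulding_b above 40 N or contact force between any of leaf15, leaf20, leaf25 and moulding_c above 40 N).
It fails at once if the gouge, sharpening stone or wax jar is moved by more than 30 mm (distance of any of gouge, stone, wax from where it was at the start of the episode above 0.03 m).
It also fails if it takes over 72 s, if anything falls off the work surface, if the arm or the gripper's body presses on something with over 40 N, if the wrist force passes 120 N, or if a joint passes its speed limit or range.

### The arm

A 6-joint arm with a two-finger parallel gripper is mounted at the origin on the work surface. World frame = base frame: x ahead of the robot, y to its left, z up, the work surface at z = 0. Lengths are in m, angles in rad, forces in N, time in s.
With the tool pointing down it reaches from about 0.275 to 0.825 m from the base axis. Payload 4.9 kg.
Tool frame: the origin (TCP) lies midway between the tips of the shut fingers; the grasp point (between the pads) lies ctrl.pinch_z behind it (ctrl.pinch_z is the distance from the TCP to the grasp point, in m); z points along the fingers, y is the line along which they close (so a half turn about z gives the same grasp; the last joint's range is limited). The gripper opens to 85 mm and grips with 20 to 120 N. Pads are 22 mm wide; open, the fingers measure 114 mm over their backs; the gripper's body (76 mm by 85 mm) begins 54 mm behind the grasp point. The pads swing forward as they close: fully open they stand 13 mm farther back than shut.
Start: joints at [0.977, 0.326, -0.193, 1.052, 0, 1.437], TCP at [0.244, 0.493, 0.231] pointing down, gripper open.
Joint ranges: [-2.65, 2.65], [-0.97, 1.79], [-1.3, 1.35], [-1.93, 2.1], [-1.47, 1.37], [-3.14, 3.14]. Speed limits (rad/s): [2.57, 2.57, 3.14, 3.14, 3.14, 3.14].

### API

Orientations are given as a rotation vector (axis times angle).
In Python, from bench import ctrl gives the robot as it stands.
- The arm moves only by the shell command python3 -m pendant 'ROWS' [OPENING] [FORCE]. ROWS is JSON, a list of rows, each a list of 2 entries, a list of its own where there are three numbers: the shift along the tool's x, y, z in mm, then the turn, a rotation vector about the tool's x, y, z in rad. A call has 1 to 12 rows; each row shifts and turns the commanded pose from where the row before left it, along the tool's axes as they then stand; what a row does not reach is not made up. A row lasts 1/10 s, in which the tool goes at most 50 mm and 8.59 degrees, less where a joint would pass 70% of its speed; a pose out of reach is approached as far as the arm can. A call is refused whole if a number of a shift passes 50 or a number of a turn 0.15, either way. A call with a gripper value outside its range is refused whole. OPENING is the finger opening in mm, from 0 to 85.4, set as the call begins (- or left out, the last holds). The fingers move at their own pace and stop on an object; FORCE is the grip in N (left out, the last holds). Time passes only in rows, so rows that do not move let the fingers close. It gives the time, the measured TCP pose, the force, the opening and the grip force at its end, in the units of the state.
- ctrl.read_state(): the state, without advancing time (a new reading comes with each control period).
- ctrl.capture(name): name is "side" or "top" or "wrist"; returns a dict with "image" (420x560x3 uint8, blue, green, red), "intrinsics" (3x3 intrinsics, pixels), "extrinsics" (4x4, takes a point from camera to world coordinates); the wrist camera has in their place "mount" (4x4, takes a point from camera to tool coordinates, whose origin is the TCP and whose axes are the flange's). Camera axes: x right, y down, z forward; pixel columns grow to the right and rows downward; lengths in m; the calibration is good to about 2 mm. A picture is of the moment at which its call begins: read the wrist's pose just before it. There is no depth.
- ctrl.sign_off(): hands the job in; it is judged then, once.
The state is a dict: "time": time; "joint_pos": joint angles; "joint_vel": joint speeds; "effort": joint torques, N m; "tool_pos": TCP position; "orientation": TCP orientation; "ft_force": force on the tool from outside, world axes, zero at the start; "torque": the same for the moment, N m; "width": finger opening in m; "grasp_force": force on a finger pad.
Only numpy, scipy, OpenCV 4.12 (cv2) and the standard library are available. Lean on these libraries where they do the work, as an engineer would, in place of code of your own. Each camera call takes 0.05 s, during which the arm holds its last target. There are 200 camera calls.

## Working session

There is one attempt and no reset: what is moved stays moved. The work goes in short steps, Python scripts to look and compute and a shell command to move; the robot and the scene stay as the last step left them, time stands still between calls to the robot, and variables do not carry over. Pictures are saved under pics/ and viewed, at most 10 in all, crops included, and the job is handed in when it is done.

```bash
ls; mkdir -p pics
python3 - <<'E'
from bench import ctrl
import cv2,numpy as np
np.set_printoptions(precision=4,suppress=True)
s=ctrl.read_state();print(s,ctrl.pinch_z)
for n in("top","side","wrist"):
    c=ctrl.capture(n);cv2.imwrite(f"pics/{n}0.png",c["image"])
    print(n,c["intrinsics"],c.get("extrinsics",c.get("mount")))
a=[cv2.imread(f"pics/{n}0.png") for n in("top","side")]
E
```

```text
pics
{'time': 0.0, 'joint_pos': array([ 0.9768,  0.3269, -0.1936,  1.052 ,  0.    ,  1.4366]), 'joint_vel': array([-0.0001, -0.0002,  0.0003, -0.0015,  0.0011, -0.0002]), 'effort': array([ -0.0018, -44.3401,  26.2438,   0.0154,  -0.0001,  -0.    ]), 'tool_pos': array([0.2437, 0.4924, 0.2305]), 'orientation': array([-0.7158, -3.0583,  0.0026]), 'ft_force': array([-0.8102,  0.5734,  0.1212]), 'torque': array([ 0.029 , -0.0421,  0.0355]), 'grasp_force': 0.0, 'width': 0.08569505093406576} 0.0187
top [[414.347    0.     277.5242]
 [  0.     414.347  211.7665]
 [  0.       0.       1.    ]] [[-0.0295 -0.994   0.1057  0.488 ]
 [-0.9993  0.027  -0.0251  0.0015]
 [ 0.0221 -0.1064 -0.9941  0.9348]
 [ 0.      0.      0.      1.    ]]
side [[417.6194   0.     286.5569]
 [  0.     417.6194 205.4874]
 [  0.       0.       1.    ]] [[-0.7182 -0.5288  0.4523  0.1851]
 [-0.6956  0.5627 -0.4467  0.3683]
 [-0.0182 -0.6354 -0.7719  0.7246]
 [ 0.      0.      0.      1.    ]]
wrist [[356.8572   0.     283.8011]
 [  0.     356.8572 211.2223]
 [  0.       0.       1.    ]] [[ 0.0009 -0.9577 -0.2876  0.0742]
 [ 1.      0.0007  0.0007  0.0003]
 [-0.0004 -0.2876  0.9577 -0.145 ]
 [ 0.      0.      0.      1.    ]]
```

View pics/top0.png

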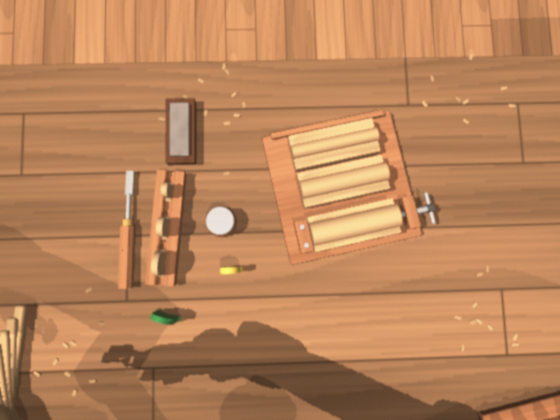

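View pics/side0.png

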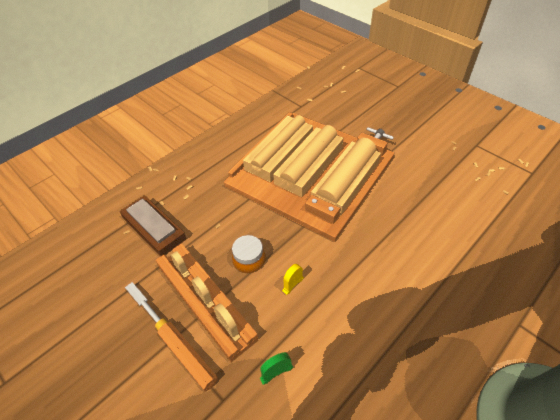

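The top view shows the rack at (150–185, 170–285), with plain plywood leaves at about (167,189), (162,226) and (157,263). The look-alikes stand off the rack: green at (165,318) and yellow at (230,270). The clamped moulding is nearest the robot at (355,225), with the plain stop at (304,235) and the screw stop at (410,213). The side view agrees. Next I'll make one close crop.

```bash
cat > h.py <<'E'
import numpy as np,cv2
from scipy.spatial.transform import Rotation as R
from bench import ctrl
np.set_printoptions(precision=4,suppress=True)
K={"top":np.array([[414.347,0,277.5242],[0,414.347,211.7665],[0,0,1]]),"side":np.array([[417.6194,0,286.5569],[0,417.6194,205.4874],[0,0,1]]),"wrist":np.array([[356.8572,0,283.8011],[0,356.8572,211.2223],[0,0,1]])}
def toolT(s=None):
    s=s or ctrl.read_state();T=np.eye(4);T[:3,:3]=R.from_rotvec(s["orientation"]).as_matrix();T[:3,3]=s["tool_pos"];return T
def snap(n,f):
    T=toolT();c=ctrl.capture(n);cv2.imwrite(f"pics/{f}.png",c["image"])
    E=c["extrinsics"] if n!="wrist" else T@c["mount"]
    np.save(f"pics/{f}.npy",E);return c["image"],E
def w(n,E,u,v,z):
    d=E[:3,:3]@np.linalg.solve(K[n],[u,v,1]);o=E[:3,3];return o+d*(z-o[2])/d[2]
def px(n,E,p):
    q=K[n]@(E[:3,:3].T@(np.asarray(p)-E[:3,3]));return q[:2]/q[2]
def plan(p,yaw):
    """tool y axis at angle yaw (mod pi) in world; prints the shift (mm, tool axes now), turn about tool z, leftover tilt"""
    s=ctrl.read_state();T=toolT(s);A=T[:3,:3]
    ty=np.arctan2(A[1,1],A[0,1]);d=(yaw-ty+np.pi/2)%np.pi-np.pi/2
    G=np.zeros((3,3));G[:,2]=[0,0,-1];G[:,1]=[np.cos(ty+d),np.sin(ty+d),0];G[:,0]=np.cross(G[:,1],G[:,2])
    print("t",round(s["time"],2),"shift mm",(A.T@(np.asarray(p)-T[:3,3])*1000).round(1),"turn",R.from_matrix(A.T@G).as_rotvec().round(4),"q6",s["joint_pos"][5].round(3))
E
python3 - <<'E'
from h import *
E=ctrl.capture("top");I=E["image"];E=E["extrinsics"];np.save("pics/top0.npy",E)
a=cv2.resize(I[160:295,115:260],None,fx=3,fy=3,interpolation=cv2.INTER_CUBIC)
b=cv2.resize(I[105:270,255:440],None,fx=2.0,fy=2.0,interpolation=cv2.INTER_CUBIC)
c=np.zeros((410,800,3),np.uint8);c[:405,:435-5]=a[:,:430];c[:330,430:]=b
cv2.imwrite("pics/crop0.png",c)
for n,u,v,z in(("l1",167,189,.08),("l2",162,226,.08),("l3",157,263,.08),("bead",355,225,.075),("plain",304,235,.048),("screw",410,213,.05)):print(n,w("top",E,u,v,z))
E
```

```text
l1 [0.6326 0.2078 0.08  ]
l2 [0.5559 0.2181 0.08  ]
l3 [0.4807 0.2282 0.08  ]
bead [ 0.5472 -0.1813  0.075 ]
plain [ 0.5307 -0.0762  0.048 ]
screw [ 0.5716 -0.3073  0.05  ]
```

View pics/crop0.png

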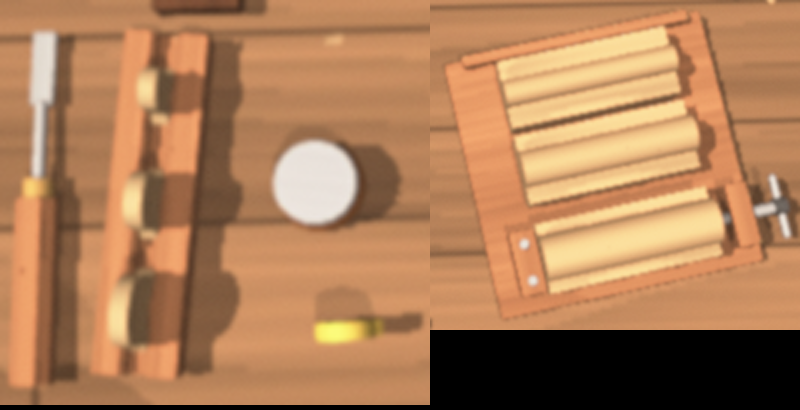

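The crop shows leaf size growing from far to near: head centres at (152,88), (143,203) and (125,308). So leaf15 is far, leaf20 in the middle and leaf25 near. The clamped bead at (635,235) looks the widest, so leaf25 is the first candidate, to be proven by touch. What could be taken for leaf25 is the near plywood leaf in the rack (157,263) or the green look-alike (165,318), which I leave alone. I choose the plywood one.

Run:
```python
from h import *
E=np.load("pics/top0.npy")
rk=[w("top",E,115+u/3,160+v/3,.03)for u,v in((127,30),(210,35),(93,374),(178,378))]
c=np.mean(rk,0);ax=(rk[0]+rk[1]-rk[2]-rk[3])[:2];print("rack",c,"xaxis deg",np.degrees(np.arctan2(ax[1],ax[0])),"len",np.linalg.norm(ax)/2,"wid",np.linalg.norm(rk[0]-rk[1]))
m=[w("top",E,255+(u-430)/2,105+v/2,.054)for u,v in((537,226),(708,190),(550,292),(724,248))]
c2=np.mean(m,0);ay=(m[0]+m[2]-m[1]-m[3])[:2];print("mould",c2,"yaxis deg",np.degrees(np.arctan2(ay[1],ay[0])),"len",np.linalg.norm(ay)/2,"wid",np.linalg.norm(m[0]-m[2]),np.linalg.norm(m[1]-m[3]))
a=ax/np.linalg.norm(ax);yaw=np.arctan2(a[1],a[0])+np.pi/2
l=c[:2]-.076*a;print("leaf25",l)
plan([l[0],l[1],.2],yaw)
```

```text
rack [0.557  0.2227 0.03  ] xaxis deg -5.515306873144314 len 0.24998809626179383 wid 0.060937610648368085
mould [ 0.55   -0.1859  0.054 ] yaxis deg 101.36122695034301 len 0.19121531031092698 wid 0.07149930440232945 0.06451086507942638
leaf25 [0.4814 0.23  ]
t 0.2 shift mm [-329.4 -129.9   30.9] turn [-0.001  -0.0003 -0.3635] q6 1.437
```

```bash
python3 -m pendant '[[[-37,-14,0],[0,0,0]],[[-37,-14,0],[0,0,0]],[[-37,-14,0],[0,0,0]],[[-37,-14,0],[0,0,0]],[[-37,-15,0],[0,0,0]],[[-37,-15,0],[0,0,0]],[[-37,-15,0],[0,0,0]],[[-37,-15,0],[0,0,0]],[[-33,-14,0],[0,0,-0.12]],[[0,0,0],[0,0,-0.12]],[[0,0,0],[0,0,-0.12]],[[0,0,0],[0,0,0]]]' 60 25
python3 - <<'E'
from h import *
I,E=snap("wrist","w1")
plan([.4814,.23,.2],np.radians(84.5))
for p in([.4814,.23,.087],[.557,.2227,.082]):print(px("wrist",E,p))
E
```

```text
time: 1.4
tool_pos: [0.4813, 0.2299, 0.231]
orientation: [-0.159, -3.137, 0.0]
ft_force: [0.1, 0.1, 0.2]
width: 0.0601
grasp_force: 0.0
t 1.45 shift mm [-0.3 -0.2 31.1] turn [-0.0002 -0.0004 -0.0065] q6 0.41
[283.0164 196.7486]
[283.3996 276.3057]
```

View pics/w1.png

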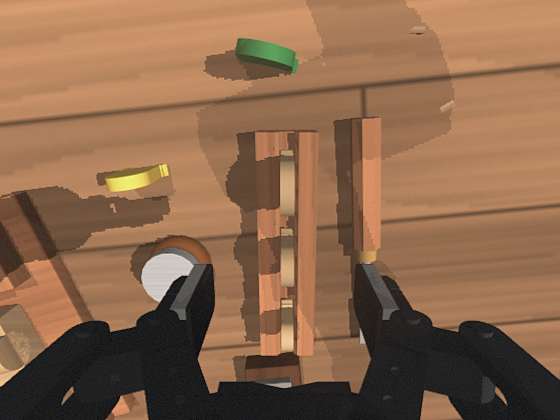

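The wrist view shows the three plywood leaves in the rack groove: leaf25 spans rows 150–216 at columns about 281–296. The rack edges are at columns 256 and 318. Leaf25 is nearest the robot. I'll refine its offset with a mask.

Run:
```python
from h import *
I=cv2.imread("pics/w1.png");E=np.load("pics/w1.npy")
h=cv2.cvtColor(I,cv2.COLOR_BGR2HSV)
print(h[185,250:325:3].tolist())
m=((h[...,0]>=11)&(h[...,0]<=30)&(h[...,1]<150)&(h[...,2]>110)).astype(np.uint8);m[:,:265]=0;m[:,310:]=0
n,_,st,ce=cv2.connectedComponentsWithStats(m)
for s,c in zip(st,ce):
    if s[4]>150:print(s,c)
# predicted silhouette of leaf25
def sil(x0,y0,r,zc):
    a=np.radians(-5.5);t=np.linspace(0,2*np.pi,90);P=[]
    for dy in(-.006,.006):
        for k in t:P.append(px("wrist",E,[x0+r*np.cos(k)*np.cos(a)-dy*np.sin(a),y0+r*np.cos(k)*np.sin(a)+dy*np.cos(a),zc+r*np.sin(k)]))
    P=np.array(P);return P.min(0),P.max(0)
print("pred25",sil(.4814,.23,.025,.0617))
print("pred20",sil(.557,.2227,.020,.0594))
```

```text
[[13, 117, 94], [14, 112, 96], [12, 125, 98], [11, 130, 106], [11, 130, 108], [11, 122, 113], [12, 121, 110], [12, 128, 98], [11, 126, 103], [12, 123, 104], [16, 102, 197], [16, 103, 210], [15, 104, 210], [16, 103, 210], [16, 104, 211], [12, 124, 127], [12, 134, 135], [11, 135, 185], [11, 133, 188], [11, 133, 193], [11, 136, 188], [11, 135, 164], [11, 136, 178], [12, 123, 159], [12, 119, 157]]
[     0      0    560    420 221913] [278.9508 210.9181]
[ 265    0   45   95 3288] [288.9805  42.2229]
[ 265   93   45   37 1543] [287.4945 112.3292]
[ 265  131   45  253 8162] [289.0769 252.7873]
pred25 (array([275.7664, 161.83  ]), array([290.1932, 217.4889]))
pred20 (array([276.8043, 244.8277]), array([289.9452, 286.6341]))
```

```bash
python3 -m pendant '[[[0,3.5,30],[0,0,0]],[[0,0,40],[0,0,0]],[[0,0,40],[0,0,0]],[[0,0,40],[0,0,0]],[[0,0,20],[0,0,0]],[[0,0,11],[0,0,0]]]' 60 25
python3 - <<'E'
from h import *
I,E=snap("wrist","w2")
E
```

```text
time: 2.05
tool_pos: [0.4798, 0.2337, 0.0481]
orientation: [-0.159, -3.134, 0.002]
ft_force: [-0.4, -0.1, -0.1]
width: 0.0601
grasp_force: 0.0
```

View pics/w2.png

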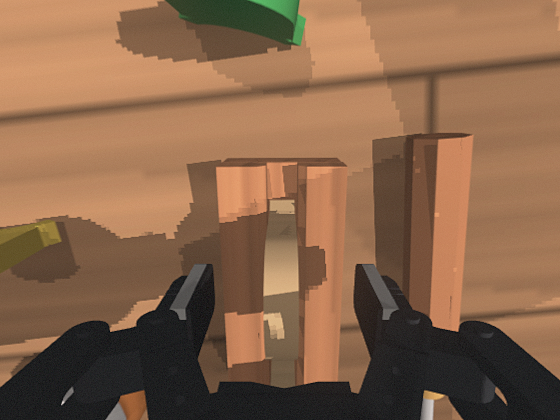

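The leaf lies between the fingers at columns 264–298 (finger middle about 284), so it is 1 mm off. I'll correct that and close.

```bash
python3 -m pendant '[[[0,-1,0],[0,0,0]],[[0,0,0],[0,0,0]],[[0,0,0],[0,0,0]],[[0,0,0],[0,0,0]],[[0,0,0],[0,0,0]],[[0,0,0],[0,0,0]]]' 5 25
```

```text
time: 2.7
tool_pos: [0.4825, 0.2332, 0.0514]
orientation: [0.157, 3.135, 0.001]
ft_force: [-0.4, 0.2, 6.3]
width: 0.0114
grasp_force: 29.8
```

```bash
python3 -m pendant '[[[0,0,-10],[0,0,0]],[[0,0,-30],[0,0,0]],[[0,0,-50],[0,0,0]],[[0,0,-50],[0,0,0]],[[0,0,-30],[0,0,0]]]' 5 25
python3 - <<'E'
from h import *
plan([.537,-.122,.22],np.radians(101.4))
E
```

```text
time: 3.2
tool_pos: [0.4823, 0.2333, 0.2246]
orientation: [0.156, 3.134, 0.002]
ft_force: [0.5, 1.0, -0.9]
width: 0.0116
grasp_force: 28.9
t 3.2 shift mm [ -89.8 -348.1    4.3] turn [ 0.0012  0.0039 -0.2987] q6 0.412
```

```bash
python3 -m pendant '[[[-9,-35,0],[0,0,0]],[[-9,-35,0],[0,0,0]],[[-9,-35,0],[0,0,0]],[[-9,-35,0],[0,0,0]],[[-9,-35,0],[0,0,0]],[[-9,-35,0],[0,0,0]],[[-9,-35,0],[0,0,0]],[[-9,-35,0],[0,0,0]],[[-9,-35,0],[0,0,0]],[[-9,-33,4],[0,0,-0.15]],[[0,0,0],[0,0,-0.15]],[[0,0,0],[0,0,0]]]'
python3 - <<'E'
from h import *
I,E=snap("wrist","w3")
plan([.537,-.122,.22],np.radians(101.4))
E
```

```text
time: 4.4
tool_pos: [0.5358, -0.1232, 0.2162]
orientation: [0.31, -3.125, -0.001]
ft_force: [-0.2, 0.7, -0.1]
width: 0.012
grasp_force: 28.8
t 4.45 shift mm [-1.2  0.2 -3.7] turn [ 0.0007 -0.0006 -0.0025] q6 -0.556
```

View pics/w3.png

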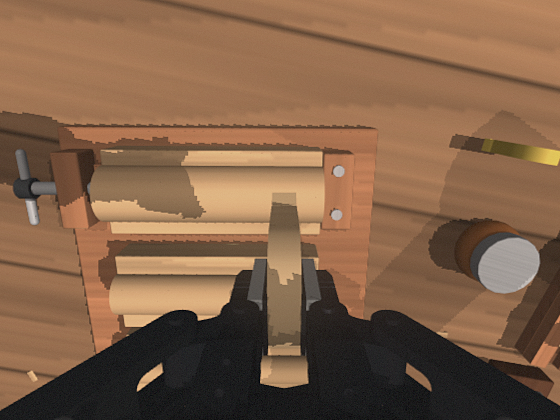

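The wrist view shows the clamped moulding almost square to the image: plinth edges at rows about 150 and 234, ends at columns 97 and 323. The plain stop with its two screws is at column 338, and the leaf is held at column 285. Next I measure the edges.

Run:
```python
from h import *
I=cv2.imread("pics/w3.png");E=np.load("pics/w3.npy")
g=cv2.cvtColor(I,cv2.COLOR_BGR2GRAY).astype(float)
for a,b in((105,135),(225,262),(300,318)):
    p=g[:,a:b].mean(1);d=np.diff(p);r=[(i,round(d[i],1)) for i in range(120,245) if abs(d[i])>5];print(a,r)
h=cv2.cvtColor(I,cv2.COLOR_BGR2HSV)
pr=g[200:215,:].mean(0);d=np.diff(pr);print([(i,round(d[i],1)) for i in range(310,335) if abs(d[i])>5])
def rows(z,u=245):
    for v in(150,151,165,166,222,234):print(v,z,w("wrist",E,u,v,z))
rows(.054)
```

```text
105 [(123, np.float64(-21.6)), (124, np.float64(-32.8)), (125, np.float64(-15.2)), (126, np.float64(34.8)), (127, np.float64(29.2)), (128, np.float64(6.5)), (137, np.float64(-8.7)), (138, np.float64(-11.1)), (139, np.float64(-7.4)), (141, np.float64(-7.4)), (142, np.float64(-5.4)), (145, np.float64(-6.9)), (147, np.float64(-6.8)), (148, np.float64(18.2)), (149, np.float64(47.1)), (150, np.float64(7.7)), (151, np.float64(-25.4)), (152, np.float64(-11.5)), (164, np.float64(-18.4)), (166, np.float64(9.6)), (167, np.float64(5.1)), (199, np.float64(15.6)), (200, np.float64(32.7)), (201, np.float64(21.8)), (215, np.float64(-6.5)), (216, np.float64(-6.3)), (217, np.float64(-6.2)), (218, np.float64(-6.3)), (219, np.float64(-16.4)), (221, np.float64(48.7)), (222, np.float64(15.6)), (232, np.float64(-26.5)), (233, np.float64(-30.2)), (234, np.float64(6.2)), (239, np.float64(-24.3)), (240, np.float64(-26.3))]
225 [(123, np.float64(-10.1)), (124, np.float64(-24.8)), (125, np.float64(-20.8)), (127, np.float64(33.5)), (128, np.float64(19.1)), (129, np.float64(8.2)), (142, np.float64(-20.5)), (143,
[... 1272 characters left out ...]
)), (217, np.float64(-6.0)), (218, np.float64(-5.9)), (220, np.float64(-12.9)), (221, np.float64(-5.1)), (222, np.float64(38.1)), (223, np.float64(19.1)), (232, np.float64(-7.4)), (233, np.float64(-49.1)), (234, np.float64(-17.0)), (235, np.float64(12.3)), (236, np.float64(5.9)), (241, np.float64(-7.5)), (242, np.float64(-13.9)), (243, np.float64(-9.1))]
[(323, np.float64(-29.9)), (324, np.float64(-17.4)), (329, np.float64(-12.2)), (331, np.float64(17.6)), (334, np.float64(5.7))]
150 0.054 [ 0.5067 -0.1618  0.054 ]
151 0.054 [ 0.5075 -0.1616  0.054 ]
165 0.054 [ 0.5194 -0.1596  0.054 ]
166 0.054 [ 0.5202 -0.1595  0.054 ]
222 0.054 [ 0.5706 -0.1509  0.054 ]
234 0.054 [ 0.5821 -0.149   0.054 ]
```

Run:
```python
from h import *
I=cv2.imread("pics/w3.png");E=np.load("pics/w3.npy")
T=toolT();M=np.linalg.inv(T)@E
print(M)
n=w("wrist",E,243,150.6,.054);f=w("wrist",E,243,233.9,.054)
for q in(n,f,(n+f)/2,w("wrist",E,323.5,192,.054)):print("tool mm",1000*(np.linalg.inv(T)@np.r_[q,1])[:3])
for u in(120,309):
  n=w("wrist",E,u,{120:149.5,309:151.1}[u],.054);f=w("wrist",E,u,{120:233.0,309:234.1}[u],.054);print(u,1000*(np.linalg.inv(T)@np.r_[(n+f)/2,1])[:3])
g=cv2.cvtColor(I,cv2.COLOR_BGR2GRAY).astype(float)[:,278:292].mean(1);d=np.diff(g)
print([(i,round(float(d[i]),1)) for i in range(180,260) if abs(d[i])>4])
for x,z in((29.5,35.4),(29.5,38),(25,-13.1+0),(21.2,35.4)):print(x,z,px("wrist",M,[x/1000,0,z/1000]))
```

```text
[[ 0.0023 -0.9576 -0.288   0.074 ]
 [ 1.      0.0019  0.0016 -0.0002]
 [-0.001  -0.288   0.9576 -0.1449]
 [ 0.      0.      0.      1.    ]]
tool mm [ 35.6853 -34.7126 162.3217]
tool mm [-40.1359 -37.028  162.2714]
tool mm [ -2.2253 -35.8703 162.2965]
tool mm [ -0.5571  35.3882 162.3493]
120 [  -1.5241 -144.6017  162.2181]
309 [ -2.4259  22.5987 162.3388]
[(180, 4.5), (182, 4.4), (191, -11.9), (192, -24.1), (202, -21.7), (203, -28.4), (205, -15.6), (230, 4.4), (231, 4.4)]
29.5 35.4 [283.6773 193.3299]
29.5 38 [283.674  192.1453]
25 -13.1 [283.7362 234.0565]
21.2 35.4 [283.6425 208.6568]
```

```bash
python3 -m pendant '[[[-2.8,0,20],[0,0,0.006]],[[0,0,30],[0,0,0]],[[0,0,25],[0,0,0]],[[0,0,15],[0,0,0]],[[0,0,10],[0,0,0]],[[0,0,5],[0,0,0]],[[0,0,0],[0,0,0]],[[0,0,0],[0,0,0]],[[0,0,0],[0,0,0]]]'
python3 -m pendant '[[[0,0,1],[0,0,0]],[[0,0,1],[0,0,0]],[[0,0,1],[0,0,0]],[[0,0,1],[0,0,0]],[[0,0,0],[0,0,0]],[[0,0,0],[0,0,0]]]'
```

```text
time: 5.35
tool_pos: [0.5398, -0.122, 0.1123]
orientation: [-0.304, 3.125, -0.001]
ft_force: [-1.0, -0.0, -0.8]
width: 0.0116
grasp_force: 28.9
time: 5.95
tool_pos: [0.539, -0.1218, 0.1072]
orientation: [0.304, -3.127, -0.0]
ft_force: [0.1, 0.1, -0.6]
width: 0.0115
grasp_force: 28.9
```

```bash
python3 -m pendant '[[[0,0,1],[0,0,0]],[[0,0,1],[0,0,0]],[[0,0,1],[0,0,0]],[[0,0,0.5],[0,0,0]],[[0,0,0],[0,0,0]],[[0,0,0],[0,0,0]]]'
python3 -m pendant '[[[0,0,0.5],[0,0,0]],[[0,0,0],[0,0,0]],[[0,0,0],[0,0,0]]]'
```

```text
time: 6.55
tool_pos: [0.5395, -0.1218, 0.104]
orientation: [-0.305, 3.126, -0.0]
ft_force: [2.0, 0.6, 1.3]
width: 0.012
grasp_force: 29.0
time: 6.85
tool_pos: [0.5397, -0.1219, 0.1036]
orientation: [-0.305, 3.126, -0.0]
ft_force: [2.1, -0.9, 2.7]
width: 0.0118
grasp_force: 29.3
```

```bash
python3 -m pendant '[[[-0.5,0,0],[0,0,0]],[[0,0,0],[0,0,0]],[[0,0,0],[0,0,0]]]'
python3 -m pendant '[[[-0.5,0,0],[0,0,0]],[[0,0,0],[0,0,0]],[[0,0,0],[0,0,0]]]'
```

```text
time: 7.15
tool_pos: [0.5398, -0.1218, 0.1035]
orientation: [-0.305, 3.126, -0.0]
ft_force: [1.5, -0.1, 3.3]
width: 0.0122
grasp_force: 29.4
time: 7.45
tool_pos: [0.54, -0.1216, 0.1033]
orientation: [0.305, -3.127, 0.0]
ft_force: [1.7, -0.4, 3.4]
width: 0.0117
grasp_force: 29.4
```

```bash
python3 -m pendant '[[[-0.5,0,0],[0,0,0]],[[-0.5,0,0],[0,0,0]],[[0,0,0],[0,0,0]],[[0,0,0],[0,0,0]]]'
python3 -m pendant '[[[0,0,0.5],[0,0,0]],[[0,0,0],[0,0,0]],[[0,0,0],[0,0,0]]]'
python3 -m pendant '[[[0,0,0.5],[0,0,0]],[[0,0,0],[0,0,0]],[[0,0,0],[0,0,0]]]'
```

```text
time: 7.85
tool_pos: [0.5404, -0.1214, 0.1031]
orientation: [0.304, -3.126, 0.0]
ft_force: [-1.5, -0.7, 3.8]
width: 0.0114
grasp_force: 29.4
time: 8.15
tool_pos: [0.5405, -0.1215, 0.1031]
orientation: [0.304, -3.126, 0.0]
ft_force: [-2.0, -0.3, 7.0]
width: 0.0118
grasp_force: 30.1
time: 8.45
tool_pos: [0.5405, -0.1215, 0.1031]
orientation: [0.304, -3.126, 0.001]
ft_force: [-3.4, 1.3, 10.6]
width: 0.0114
grasp_force: 30.6
```

```bash
python3 -m pendant '[[[0.3,0,-0.8],[0,0,0]],[[0,0,0],[0,0,0]],[[0,0,0],[0,0,0]],[[0,0,0],[0,0,0]]]'
python3 -m pendant '[[[0,-4,0],[0,0,0]],[[0,-4,0],[0,0,0]],[[0,-4,0],[0,0,0]],[[0,-4,0],[0,0,0]],[[0,-4,0],[0,0,0]],[[0,0,0],[0,0,0]]]'
```

```text
time: 8.85
tool_pos: [0.5404, -0.1213, 0.1031]
orientation: [0.305, -3.126, -0.0]
ft_force: [-1.3, -0.1, 6.4]
width: 0.0118
grasp_force: 29.8
time: 9.45
tool_pos: [0.5441, -0.1397, 0.1031]
orientation: [0.305, -3.126, -0.005]
ft_force: [-2.3, 2.9, 7.3]
width: 0.0117
grasp_force: 30.1
```

```bash
python3 -m pendant '[[[0.3,-4,-0.4],[0,0,0]],[[0,-4,0],[0,0,0]],[[0,-4,0],[0,0,0]],[[0,-4,0],[0,0,0]],[[0,-4,0],[0,0,0]],[[0,-4,0],[0,0,0]],[[0,-4,0],[0,0,0]],[[0,-4,0],[0,0,0]],[[0,0,0],[0,0,0]]]'
python3 -m pendant '[[[0,-3,0],[0,0,0]],[[0,-3,0],[0,0,0]],[[0,-3,0],[0,0,0]],[[0,-3,0],[0,0,0]],[[0,-3,0],[0,0,0]],[[0,0,0],[0,0,0]]]'
```

```text
time: 10.35
tool_pos: [0.5506, -0.1732, 0.1035]
orientation: [-0.304, 3.127, -0.0]
ft_force: [0.5, 0.9, -0.5]
width: 0.0116
grasp_force: 28.8
time: 10.95
tool_pos: [0.5535, -0.1877, 0.1035]
orientation: [-0.304, 3.127, -0.0]
ft_force: [-0.5, -0.0, -0.6]
width: 0.0116
grasp_force: 28.8
```

Contact was lost near the middle, because the path drifts up slightly. I'll go back, press again and redo this stretch.

```bash
python3 -m pendant '[[[0,8,0],[0,0,0]],[[0,10,0],[0,0,0]],[[0,10,0],[0,0,0]],[[0,10,0],[0,0,0]],[[0,0,0],[0,0,0]],[[0,0,0.6],[0,0,0]],[[0,0,0],[0,0,0]],[[0,0,0],[0,0,0]]]'
python3 -m pendant '[[[0,0,0.4],[0,0,0]],[[0,0,0],[0,0,0]],[[0,0,0],[0,0,0]]]'
```

```text
time: 11.75
tool_pos: [0.546, -0.1498, 0.1031]
orientation: [-0.304, 3.127, 0.001]
ft_force: [-1.8, 2.6, 4.9]
width: 0.0114
grasp_force: 29.5
time: 12.05
tool_pos: [0.5461, -0.1498, 0.1031]
orientation: [-0.304, 3.126, 0.001]
ft_force: [-2.5, 2.8, 7.6]
width: 0.0118
grasp_force: 30.1
```

```bash
python3 -m pendant '[[[0.2,-4,0.05],[0,0,0]],[[0,-4,0.05],[0,0,0]],[[0,-4,0.05],[0,0,0]],[[0,-4,0.05],[0,0,0]],[[0,0,0],[0,0,0]]]'
python3 -m pendant '[[[0,-4,0.05],[0,0,0]],[[0,-4,0.05],[0,0,0]],[[0,-4,0.05],[0,0,0]],[[0,-4,0.05],[0,0,0]],[[0,0,0],[0,0,0]]]'
```

```text
time: 12.55
tool_pos: [0.549, -0.1651, 0.1031]
orientation: [-0.304, 3.126, 0.003]
ft_force: [-2.2, 4.8, 9.3]
width: 0.0115
grasp_force: 30.3
time: 13.05
tool_pos: [0.552, -0.1805, 0.1031]
orientation: [-0.304, 3.126, 0.004]
ft_force: [-3.6, 6.2, 9.8]
width: 0.0114
grasp_force: 30.6
```

```bash
python3 -m pendant '[[[0.2,-4,-0.3],[0,0,0]],[[0,-4,0.03],[0,0,0]],[[0,0,0],[0,0,0]],[[0,-4,0.03],[0,0,0]],[[0,-4,0.03],[0,0,0]],[[0,0,0],[0,0,0]]]'
python3 -m pendant '[[[0.1,-4,0],[0,0,0]],[[0,-4,0.03],[0,0,0]],[[0,-4,0.03],[0,0,0]],[[0,-4,0.03],[0,0,0]],[[0,0,0],[0,0,0]]]'
```

```text
time: 13.65
tool_pos: [0.5551, -0.1968, 0.1031]
orientation: [-0.304, 3.126, 0.003]
ft_force: [-2.0, 4.1, 8.7]
width: 0.0118
grasp_force: 30.2
time: 14.15
tool_pos: [0.5582, -0.2125, 0.1031]
orientation: [-0.304, 3.126, 0.003]
ft_force: [-2.2, 4.0, 8.4]
width: 0.0115
grasp_force: 30.3
```

```bash
python3 -m pendant '[[[0.1,-4,-0.1],[0,0,0]],[[0,-4,0],[0,0,0]],[[0,-4,0.02],[0,0,0]],[[0,-4,0.02],[0,0,0]],[[0,0,0],[0,0,0]]]'
python3 -m pendant '[[[0,-4,0],[0,0,0]],[[0,-4,0.02],[0,0,0]],[[0,-4,0.02],[0,0,0]],[[0,0,0],[0,0,0]],[[0,0,0],[0,0,0]],[[0,0,0],[0,0,0]]]'
```

```text
time: 14.65
tool_pos: [0.5612, -0.2284, 0.1031]
orientation: [-0.304, 3.126, 0.002]
ft_force: [-1.3, 4.2, 8.4]
width: 0.0117
grasp_force: 30.1
time: 15.25
tool_pos: [0.5635, -0.2401, 0.1031]
orientation: [-0.304, 3.126, 0.001]
ft_force: [-2.1, 3.4, 8.3]
width: 0.0114
grasp_force: 30.1
```

```bash
python3 -m pendant '[[[0.1,0.4,-0.7],[0,0,0]],[[0,0,0],[0,0,0]],[[0,0,0],[0,0,0]],[[0,0,0],[0,0,0]]]'
python3 -m pendant '[[[0,0,0],[0,0,0]],[[0,0,0],[0,0,0]],[[0,0,0],[0,0,0]],[[0,0,0],[0,0,0]],[[0,0,0],[0,0,0]]]' 40 25
python3 - <<'E'
from h import *
I,E=snap("wrist","w4");plan([0.52,-0.11,.25],np.radians(101.4))
E
```

```text
time: 15.65
tool_pos: [0.5634, -0.2405, 0.1032]
orientation: [-0.304, 3.126, -0.001]
ft_force: [1.2, -0.7, 2.9]
width: 0.012
grasp_force: 29.4
time: 16.15
tool_pos: [0.5629, -0.2399, 0.1028]
orientation: [0.304, -3.126, -0.0]
ft_force: [-0.2, 0.1, 0.2]
width: 0.0402
grasp_force: 0.0
t 16.2 shift mm [  17.1  135.8 -147.2] turn [ 0.     -0.0002 -0.0047] q6 -0.718
```

View pics/w4.png

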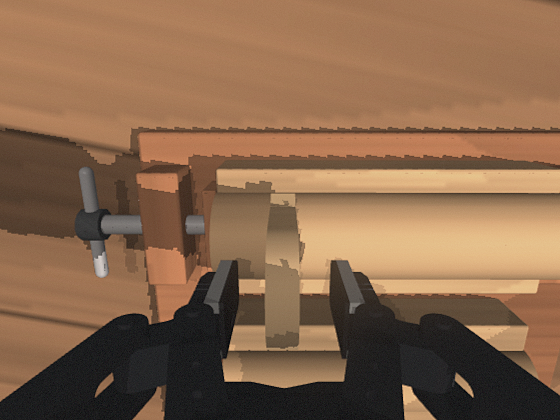

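Leaf25 stands upright between the open fingers (columns 267–300), its horns astride the bead (rows 193–280). I'll retreat straight up and check in the fixed views.

```bash
python3 -m pendant '[[[0,0,-15],[0,0,0]],[[0,0,-30],[0,0,0]],[[0,0,-40],[0,0,0]],[[0,0,-40],[0,0,0]],[[40,0,-20],[0,0,0]],[[45,0,0],[0,0,0]],[[45,0,0],[0,0,0]],[[45,0,0],[0,0,0]],[[0,0,0],[0,0,0]]]'
python3 - <<'E'
from h import *
a,E=snap("side","s5");b,E2=snap("top","t5")
c=np.zeros((400,800,3),np.uint8)
c[:,:400]=cv2.resize(a[90:230,260:400],(400,400),interpolation=cv2.INTER_CUBIC)
c[:,400:]=cv2.resize(b[150:290,300:440],(400,400),interpolation=cv2.INTER_CUBIC)
cv2.imwrite("pics/c5.png",c)
E
```

```text
time: 17.1
tool_pos: [0.3868, -0.2735, 0.2479]
orientation: [0.297, -3.125, -0.002]
ft_force: [-0.6, 0.2, 0.8]
width: 0.0401
grasp_force: 0.0
```

View pics/c5.png

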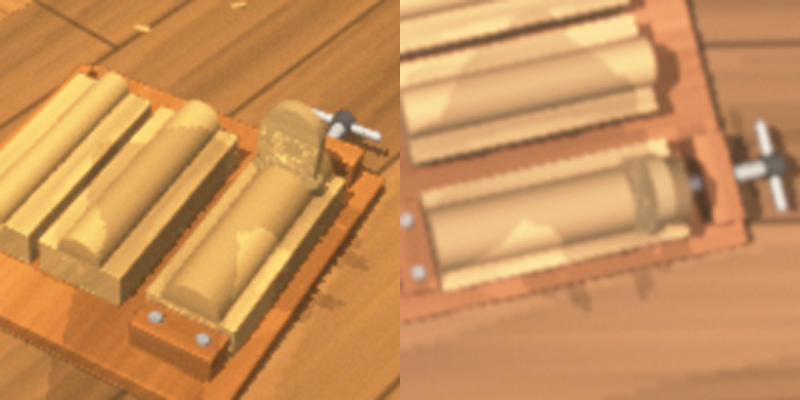

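Both views show leaf25 upright on the clamped bead near the screw stop, at (290,145) in the side crop and (648,195) in the top crop. No gap is visible. The other two leaves were never touched, so I'm handing the job in.

```bash
python3 -c "
from bench import ctrl
print(ctrl.sign_off())"
```

```text
the job is handed in; nothing more can be done
None
```

I handed the job in with leaf25 as the fitting leaf: it was run from the plain stop to near the screw stop, mostly at 5–10 N with one lost-contact stretch at the middle redone in contact, and now stands upright and released on the bead; it was the only leaf I tried by touch, since the bead measured 25 mm in the camera and leaf25 seated at the expected height, and leaf15 and leaf20 stayed untouched in the rack.

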